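# Clamp the loaded chip and start its programming site

## Robot

A 7-joint arm with a two-finger parallel gripper is mounted at the origin on the work surface. World frame = base frame: x ahead of the robot, y to its left, z up, the work surface at z = 0. Lengths are in m, angles in rad, forces in N, time in s.
With the tool pointing down it reaches from about 0.4 to 0.85 m from the base axis. Payload 10.4 kg.
Tool frame: the origin (TCP) lies midway between the tips of the shut fingers; the grasp point (between the pads) lies 19 mm behind it; z points along the fingers, y is the line along which they close (so a half turn about z gives the same grasp; the last joint's range is limited). The gripper opens to 87 mm and grips with 3 to 60 N. Pads are 19 mm wide; open, the fingers measure 117 mm over their backs; the gripper's body (75 mm by 190 mm) begins 51 mm behind the grasp point.
Start: joints at [1.137, 0.332, -0.065, 1.46, 0.022, 1.35, -0.088], TCP at [0.25, -0.573, 0.223] pointing down, gripper open.
Joint ranges: [-2.6, 2.6], [-0.5, 2.12], [-1.47, 1.34], [0.16, 2.42], [-1.27, 4.41], [0.06, 2.06], [-2.6, 2.6]. Speed limits (rad/s): [2.22, 2.22, 2.79, 2.79, 3.14, 3.14, 3.14].

## Interface

Orientations are given as a unit quaternion [x, y, z, w].
In Python, from bench import sensors, eyes, order gives the robot as it stands.
- The arm moves only by the tool arm_command, never from a script. Its argument "steps" is a list of rows, each an object with "rot": the turn, a rotation vector about the world's x, y, z in degrees, a list of three; "slide": the shift along the world's x, y, z in m, a list of three; "grip": the opening, from 0 (shut) to 1 (fully open). A call has exactly 8 rows; each row shifts and turns the commanded pose from where the row before left it; what a row does not reach is not made up. A row lasts 1/8 s, in which the tool goes at most 62.5 mm and 10.7 degrees, less where a joint would pass 70% of its speed; a pose out of reach is approached as far as the arm can. A call with a gripper value outside its range is refused whole. The fingers move at their own pace and stop on an object; "newtons" is the grip in N (left out, the last holds). Time passes only in rows, so rows that do not move let the fingers close, or fill a call up. It gives the time, the measured TCP pose, the force, the opening and the grip force at its end, in the units of the state.
- sensors.read_state(): the state, without advancing time (a new reading comes with each control period).
- eyes.camera(name): name is "side" or "top"; returns a dict with "pixels" (480x640x3 uint8, red, green, blue), "intrinsics" (3x3 intrinsics, pixels), "pose" (4x4, takes a point from camera to world coordinates). Camera axes: x right, y down, z forward; pixel columns grow to the right and rows downward; lengths in m; the calibration is good to about 2 mm. A picture is of the moment at which its call begins. There is no depth.
- order.close_job(): hands the job in; it is judged then, once.
Trained networks look in a picture, given as the dict that the camera call returned (one of the last four; its "shot" number tells which), for a name from the list of things; names that differ only in an ending like _2 or _b are one class to them, and where a whole thing is asked for, a point or a joint stands for the part that bears it (a point fixed in the world has none). Each returns a list of dicts, best first, with "conf" (0 to 1); they miss things now and then, are a little off and sometimes report something else, mostly with a low value. They report only what shows in the picture. A call takes as long as a camera call. They do not tell look-alikes from the thing itself.
- eyes.look_for(name, picture): "bbox" ([left, top, right, bottom] in pixels, round what is visible of it).
The state is a dict: "time": time; "joint_positions": joint angles; "joint_vel": joint speeds; "joint_torque": joint torques, N m; "ee_pos": TCP position; "eef_rot": TCP orientation; "ft_force": force on the tool from outside, world axes, zero at the start; "torque": the same for the moment, N m; "width": finger opening in m; "grip_force": force on a finger pad.
Only numpy, scipy, OpenCV 4.12 (cv2) and the standard library are available. Lean on these libraries where they do the work, as an engineer would, in place of code of your own. Each camera call takes 0.05 s, during which the arm holds its last target. There are 200 camera calls.

## Task

One site of the four-socket chip programmer has a chip in its socket but its clamping lever is still standing up: with the fingertips, push that lever over and down flat to clamp the chip, then gently press the same site's green start key all the way in, let it come back up and withdraw. The chip stays in its socket; leave the empty site, the two busy sites (amber lamp lit, lever down) and the things lying around the programmer as they are, and lift nothing.

Things in the scene. Friction and masses are not known exactly. Their poses are not given: they have to be found in the camera images.
- programmer: four-socket chip programmer: dark-grey case 206 (x) x 350 (y) x 40 mm high, fixed to the bench; origin at the centre of its underside, +x the far side, where a 12 mm wide rim rises to 48 mm. Four like blue-grey panels, 180 x 80 mm, tops at 46 mm, side by side 84 mm apart in y, in changing order; each has a green start key, three lamps, a green chip socket and a clamping lever, in order along +x
- ready: the blue-grey panel to work on: its socket holds a black chip and its lever stands up (no amber lamp lit). Fixed on the case; axes parallel to the case's; origin at the centre of the panel's underside, 40 mm above the bench; it carries its socket, lever and key.
- ready_lever (a joint): hinge of the clamping lever on the panel to work on; it starts up, between 0 and 0.3. Turning it takes about 0.07 N m (2 to 3 N at the tip); rad: 0 = straight up, grows as its tip swings away from the start key (panel's +x) and down; 1.45 = flat, its stop. Stays where it is left.
- ready_pivot (a point): point on the hinge axis of that lever, in its mid-plane, 56 mm above the bench, 10 mm above the panel's top and 3 mm below the socket's top, at the socket's far end; its axes are those of the panel (hinge axis along y, x points from key to lever). Fixed.
- ready_tip (a point): centre of the rounded tip of that lever, a plain round rod 6 mm thick with a red sleeve on its upper half; this point is 27.5 mm from the pivot, 3 mm short of the very end, and moves with the lever. When the lever is flat it lies 27 mm beyond the pivot and 3 mm higher than it.
- ready_key (a joint): travel of the green start key on the panel to work on; m: 0 = up, 0.004 = fully in (spring return, about 1 N to start and 3.5 N at the bottom)
- ready_keytop (a point): centre of the top of that key, a round green cap 18 mm in diameter, 10 mm above the panel (56 mm above the bench) when up; it moves with the key. It lies 100 mm nearer than the lever's pivot along the panel's x, 8 mm off it in y.
- ready_socket (a point): centre of the top of that panel's green socket (64 x 25 x 13 mm), 59 mm above the bench; axes of the panel, long side along x. The pivot lies 30 mm further along x.
- chip: the black 40-pin chip sitting loose in that socket, not yet clamped: 52 x 14 x 4 mm, its legs in the socket's slots; origin at the centre of the body's underside, level with the socket's top (chip's top 63 mm above the bench); x along its length
- empty_lever (a joint): hinge of the clamping lever on the panel with the empty socket, lever also standing up, to be left alone; rad: 0 = straight up, grows as its tip swings away from the start key (panel's +x) and down; 1.45 = flat, its stop. Stays where it is left.
- empty_tip (a point): centre of the lever's red tip on the panel with the empty socket
- empty_key (a joint): travel of the green start key on the panel with the empty socket, lever also standing up, to be left alone; m: 0 = up, 0.004 = fully in
- empty_keytop (a point): centre of the top of the green start key on the panel with the empty socket
- busy1_lever (a joint): hinge of the clamping lever on a panel with amber lamp lit, chip clamped and lever down, to be left alone; rad: 0 = straight up, grows as its tip swings away from the start key (panel's +x) and down; 1.45 = flat, its stop. Stays where it is left.
- busy1_tip (a point): centre of the lever's red tip on a panel with amber lamp lit
- busy1_key (a joint): travel of the green start key on a panel with amber lamp lit, chip clamped and lever down, to be left alone; m: 0 = up, 0.004 = fully in
- busy1_keytop (a point): centre of the top of the green start key on a panel with amber lamp lit
- busy2_lever (a joint): hinge of the clamping lever on the other panel with amber lamp lit, chip clamped and lever down, to be left alone; rad: 0 = straight up, grows as its tip swings away from the start key (panel's +x) and down; 1.45 = flat, its stop. Stays where it is left.
- busy2_tip (a point): centre of the lever's red tip on the other panel with amber lamp lit
- busy2_key (a joint): travel of the green start key on the other panel with amber lamp lit, chip clamped and lever down, to be left alone; m: 0 = up, 0.004 = fully in
- busy2_keytop (a point): centre of the top of the green start key on the other panel with amber lamp lit
- multimeter: loose orange hand multimeter lying on its back beside the programmer (+y side), 185 x 88 x 48 mm high; origin at the centre of its underside, x along its length
- cleaner: loose white bottle with red cap, 48 mm in diameter, 115 mm tall, standing beside the programmer (-y side); origin at the centre of its base
- screwdriver: loose yellow-handled screwdriver, 190 mm long, up to 30 mm thick, lying along the programmer's far side; origin under its middle
Mind the look-alikes: they are no part of the job. Of the things that look like the chip, the smallest one is meant.

How it is judged:
On the way, in this order (a step that is already met when the one before it is completed fails the run):
1. the lever of the loaded site is pushed down flat by the fingers (value of joint ready_lever above 1.3 rad and contact force between the fingers and ready above 0.2 N), for 0.05 s.
2. the same site's start key is pressed in by the fingers (value of joint ready_lever above 1.3 rad and value of joint ready_key above 0.003 m and contact force between the fingers and ready above 0.5 N), for 0.05 s.
At the end, for the whole second after the job is handed in: Loaded site: lever flat (over 1.3 of 1.45 rad), key up again (within 1 mm), chip at rest in its seat (3 mm in height, 4 mm sideways, 0.12 rad). Other sites: lever tips within 4 mm of their start, keys up. Multimeter, bottle and screwdriver within 12 mm of their start (value of joint ready_lever above 1.3 rad and value of joint ready_key below 0.001 m and linear speed of chip below 0.02 m/s and not (z of chip in the frame of ready_socket above 0.003 m) and not (horizontal distance between chip and ready_socket above 0.004 m) and not (angle between the z axis of chip and the z axis of ready_socket, either way round above 0.12 rad) and not (distance of empty_tip from where it was at the start of the episode above 0.004 m) and not (distance of busy1_tip from where it was at the start of the episode above 0.004 m) and not (distance of busy2_tip from where it was at the start of the episode above 0.004 m) and not (value of joint empty_key above 0.0015 m) and not (value of joint busy1_key above 0.0015 m) and not (value of joint busy2_key above 0.0015 m) and not (distance of multimeter from where it was at the start of the episode above 0.012 m) and not (distance of cleaner from where it was at the start of the episode above 0.012 m) and not (distance of screwdriver from where it was at the start of the episode above 0.012 m)); the robot touches nothing.
It fails at once if the start key is pressed before the chip is clamped (value of joint ready_key above 0.002 m and value of joint ready_lever below 1.25 rad).
It fails at once if another site's start key is pressed (over 1.5 mm) or its lever moved (over 4 mm at the tip) (value of joint any of empty_key, busy1_key, busy2_key above 0.0015 m or distance of any of empty_tip, busy1_tip, busy2_tip from where it was at the start of the episode above 0.004 m).
It fails at once if the chip is lifted, pulled or knocked out of its seat (z of chip in the frame of ready_socket above 0.003 m or horizontal distance between chip and ready_socket above 0.004 m or angle between the z axis of chip and the z axis of ready_socket, either way round above 0.12 rad).
It fails at once if the lever or key is forced (over 30 N) (contact force between the fingers and ready above 30 N).
It fails at once if the multimeter, bottle or screwdriver is moved over 12 mm or lifted (distance of any of multimeter, cleaner, screwdriver from where it was at the start of the episode above 0.012 m).
It also fails if it takes over 38 s, if anything falls off the work surface, if the arm or the gripper's body presses on something with over 40 N, if the wrist force passes 120 N, or if a joint passes its speed limit or range.

## Working session

There is one attempt and no reset: what is moved stays moved. The work goes in short steps, Python scripts to look and compute and a tool call to move; the robot and the scene stay as the last step left them, time stands still between calls to the robot, and variables do not carry over. Pictures are saved under pics/ and viewed, at most 10 in all, crops included, and the job is handed in when it is done.

Besides the shell and the picture viewer there is one more tool, called after "Emit:" as name(argument=value, ...) on one line, values as JSON. arm_command: Moves the arm, as the interface text tells. Its arguments: {"type":"object","properties":{"steps":{"type":"array","items":{"type":"object","properties":{"rot":{"type":"array","items":{"type":"number"}},"slide":{"type":"array","items":{"type":"number"}},"grip":{"type":"number"}}}},"newtons":{"type":"number"}},"required":["steps"]}

```bash
mkdir -p pics; python3 - <<'E'
from bench import sensors, eyes
import cv2,numpy as np
s=sensors.read_state();print(s['time'],s['ee_pos'],s['eef_rot'],s['width'])
for n in('top','side'):
    p=eyes.camera(n);cv2.imwrite(f'pics/{n}0.png',p['pixels'][:,:,::-1]);np.savez(f'{n}0.npz',**{k:p[k] for k in('pixels','intrinsics','pose')})
    print(n,p['intrinsics'].tolist(),p['pose'].round(4).tolist())
    for k in('programmer','ready','ready_tip','ready_keytop','ready_socket','chip'):
        print(k,[(np.round(d['bbox']).tolist(),round(d['conf'],2)) for d in eyes.look_for(k,p)])
E
```

```text
0.0 [ 0.2494102  -0.57266672  0.22176934] [ 9.78983983e-01  2.03935952e-01 -1.64664790e-04 -6.79860712e-04] 0.08681088784136995
top [[572.0393809440968, 0.0, 323.76664637231767], [0.0, 572.0393809440968, 252.5167793765305], [0.0, 0.0, 1.0]] [[0.0283, -0.9859, 0.1648, 0.3994], [-0.9992, -0.0236, 0.0307, 0.0284], [-0.0264, -0.1656, -0.9858, 0.9891], [0.0, 0.0, 0.0, 1.0]]
programmer [([291.0, 189.0, 507.0, 332.0], 0.92), ([524.0, 255.0, 567.0, 285.0], 0.47)]
ready [([348.0, 203.0, 400.0, 315.0], 0.86)]
ready_tip []
ready_keytop []
ready_socket [([348.0, 206.0, 402.0, 318.0], 0.95), ([414.0, 300.0, 431.0, 308.0], 0.69), ([525.0, 251.0, 566.0, 287.0], 0.42)]
chip [([344.0, 361.0, 376.0, 391.0], 0.87), ([407.0, 364.0, 445.0, 386.0], 0.73), ([368.0, 241.0, 383.0, 270.0], 0.72), ([346.0, 207.0, 402.0, 316.0], 0.59)]
side [[554.4601317779939, 0.0, 314.4495227363891], [0.0, 554.4601317779939, 240.4950394021087], [0.0, 0.0, 1.0]] [[-0.9115, -0.3038, 0.2771, 0.2367], [-0.4112, 0.6837, -0.6029, 0.6786], [-0.0063, -0.6636, -0.7481, 0.8724], [0.0, 0.0, 0.0, 1.0]]
programmer [([242.0, 150.0, 405.0, 306.0], 0.7)]
ready [([273.0, 205.0, 372.0, 256.0], 0.78)]
ready_tip []
ready_keytop [([349.0, 232.0, 355.0, 242.0], 0.39)]
ready_socket [([381.0, 183.0, 385.0, 193.0], 0.71), ([276.0, 200.0, 369.0, 257.0], 0.62)]
chip [([310.0, 218.0, 332.0, 227.0], 0.58), ([395.0, 264.0, 418.0, 293.0], 0.56), ([415.0, 223.0, 429.0, 250.0], 0.53)]
```

```bash
python3 - <<'E'
import cv2
a=cv2.imread('pics/top0.png');b=cv2.imread('pics/side0.png')
cv2.imwrite('pics/t1.png',cv2.resize(a[175:345,280:520],(800,567),interpolation=cv2.INTER_CUBIC))
cv2.imwrite('pics/s1.png',cv2.resize(b[145:310,235:435],(727,600),interpolation=cv2.INTER_CUBIC))
E
```

```text
(no output)
```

View pics/top0.png

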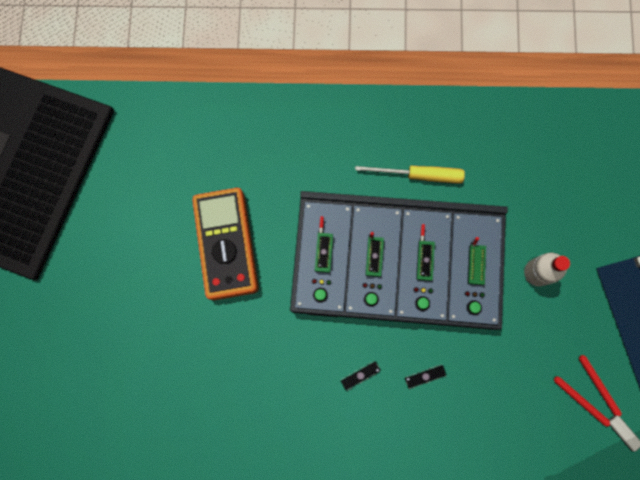

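View pics/t1.png

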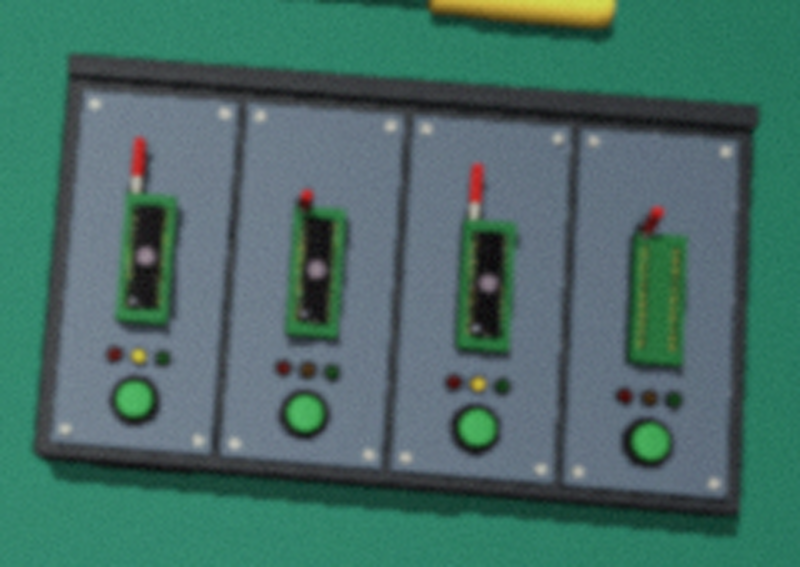

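View pics/s1.png

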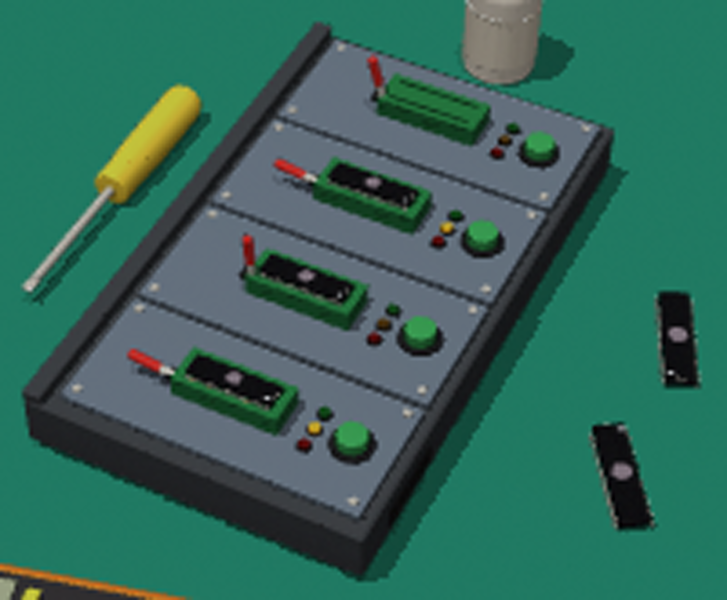

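The four sites in the top view, by key pixel: (320,295) amber lit, lever down; (372,299) chip, lever up, no amber; (423,303) amber lit; (475,307) empty socket, lever up. The one meant is (372,299), and the enlarged crops of both views confirm it. The chips at (360,376) and (426,377) lie loose on the bench and are larger look-alikes.

```bash
cat > h.py <<'E'
import numpy as np,cv2
def load(n): return dict(np.load(n+'.npz'))
def ray(p,u,v,z):
    d=p['pose'][:3,:3]@np.linalg.inv(p['intrinsics'])@[u,v,1]; o=p['pose'][:3,3]
    return o+d*(z-o[2])/d[2]
def proj(p,X):
    c=p['pose'][:3,:3].T@(np.asarray(X)-p['pose'][:3,3]); q=p['intrinsics']@c; return q[:2]/q[2]
E
python3 - <<'E'
from h import *
K={}
for n in('top','side'):
    p=load(n+'0'); hsv=cv2.cvtColor(p['pixels'],cv2.COLOR_RGB2HSV)
    m=cv2.inRange(hsv,(50,140,130),(75,255,255))
    _,_,st,ce=cv2.connectedComponentsWithStats(m)
    L=[]
    for s,c in zip(st[1:],ce[1:]):
        if s[4]>25: L.append(ray(p,*c,.056)); print(n,s.tolist(),c.round(1),L[-1].round(4))
    m=cv2.inRange(hsv,(0,150,110),(8,255,255))|cv2.inRange(hsv,(172,150,110),(180,255,255))
    _,_,st,ce=cv2.connectedComponentsWithStats(m)
    for s,c in zip(st[1:],ce[1:]):
        if s[4]>5: print(' red',n,s.tolist(),c.round(1),ray(p,*c,.077).round(4))
E
```

```text
top [315, 290, 10, 9, 76] [319.6 294. ] [0.4865 0.0623 0.056 ]
top [367, 294, 9, 10, 75] [371.  298.4] [ 0.4816 -0.0217  0.056 ]
top [418, 298, 10, 10, 77] [422.7 302.7] [ 0.4767 -0.1055  0.056 ]
top [470, 303, 10, 9, 73] [474.8 306.9] [ 0.4722 -0.1893  0.056 ]
 red top [320, 217, 4, 10, 29] [321.2 221.9] [0.6026 0.0624 0.077 ]
 red top [421, 225, 4, 10, 31] [422.5 229.7] [ 0.5932 -0.1022  0.077 ]
 red top [475, 237, 4, 3, 7] [476.6 238.3] [ 0.5811 -0.1889  0.077 ]
 red top [555, 256, 15, 15, 169] [561.8 262.7] [ 0.5445 -0.3233  0.077 ]
 red top [237, 274, 8, 7, 45] [240.4 277. ] [0.5087 0.1901 0.077 ]
 red top [212, 278, 8, 7, 45] [215.6 281.2] [0.501  0.2299 0.077 ]
 red top [580, 355, 41, 61, 444] [599.9 385.4] [ 0.3551 -0.3736  0.077 ]
 red top [554, 377, 56, 49, 451] [581.9 401. ] [ 0.3308 -0.3453  0.077 ]
side [380, 182, 7, 5, 29] [383.  183.9] [ 0.471  -0.1888  0.056 ]
side [364, 206, 8, 6, 35] [367.3 208.2] [ 0.4757 -0.1056  0.056 ]
side [347, 232, 8, 6, 37] [350.2 234.7] [ 0.4806 -0.0223  0.056 ]
side [328, 261, 8, 7, 45] [331.3 264.1] [0.4854 0.0621 0.056 ]
 red side [371, 120, 10, 11, 66] [374.6 124.4] [ 0.5522 -0.3525  0.077 ]
 red side [436, 153, 45, 8, 176] [458.3 156.3] [ 0.3431 -0.3182  0.077 ]
 red side [446, 159, 41, 17, 169] [465.8 167.1] [ 0.3191 -0.2896  0.077 ]
 red side [336, 161, 4, 7, 15] [337.8 163.8] [ 0.5768 -0.1874  0.077 ]
 red side [311, 189, 8, 5, 21] [314.3 190.9] [ 0.5884 -0.0883  0.077 ]
 red side [302, 210, 2, 8, 12] [302.6 213. ] [ 0.5834 -0.02    0.077 ]
 red side [270, 241, 9, 6, 25] [274.3 243.4] [0.5983 0.0755 0.077 ]
 red side [285, 315, 7, 6, 32] [287.9 317.8] [0.5003 0.2167 0.077 ]
 red side [279, 335, 7, 6, 36] [281.9 337.5] [0.4923 0.2558 0.077 ]
```

Emit:
arm_command(steps=[{"slide":[0.019,0.0347,0],"rot":[0,0,-1.7],"grip":0},{"slide":[0.019,0.0347,0],"rot":[0,0,-1.7],"grip":0},{"slide":[0.019,0.0347,0],"rot":[0,0,-1.7],"grip":0},{"slide":[0.019,0.0347,0],"rot":[0,0,-1.7],"grip":0},{"slide":[0.019,0.0347,0],"rot":[0,0,-1.7],"grip":0},{"slide":[0.019,0.0347,0],"rot":[0,0,-1.7],"grip":0},{"slide":[0.019,0.0347,0],"rot":[0,0,-1.7],"grip":0},{"slide":[0.019,0.0347,0],"rot":[0,0,-1.7],"grip":0}], newtons=10)

```text
time: 1.7
ee_pos: [0.4021, -0.2942, 0.2228]
eef_rot: [0.996, 0.086, 0.0, 0.0]
ft_force: [0.6, -0.6, -0.2]
width: 0.0151
grip_force: 0.0
```

Emit:
arm_command(steps=[{"slide":[0.019,0.0347,0],"rot":[0,0,-1.7],"grip":0},{"slide":[0.019,0.0347,0],"rot":[0,0,-1.7],"grip":0},{"slide":[0.019,0.0347,0],"rot":[0,0,-1.7],"grip":0},{"slide":[0.019,0.0347,0],"rot":[0,0,-1.7],"grip":0},{"slide":[0.019,0.0347,0],"rot":[0,0,-1.7],"grip":0},{"slide":[0.019,0.0347,0],"rot":[0,0,-1.7],"grip":0},{"slide":[0.019,0.0347,0],"rot":[0,0,-1.7],"grip":0},{"slide":[0.019,0.0347,0],"rot":[0,0,-1.7],"grip":0}])

```text
time: 2.7
ee_pos: [0.5542, -0.0168, 0.2228]
eef_rot: [0.999, -0.033, 0.0, 0.0]
ft_force: [0.3, -0.6, -0.2]
width: 0.0003
grip_force: 0.0
```

Emit:
arm_command(steps=[{"slide":[0,0,-0.025],"grip":0},{"slide":[0,0,-0.025],"grip":0},{"slide":[0,0,-0.025],"grip":0},{"slide":[0,0,-0.025],"grip":0},{"slide":[0,-0.001,-0.02],"grip":0},{"slide":[0,0,-0.01],"grip":0},{"slide":[0,0,-0.006],"grip":0},{"slide":[0,0,0],"grip":0}])

```text
schema error: expected keys rot, slide, grip
```

```bash
python3 - <<'E'
from bench import sensors, eyes
from h import *
s=sensors.read_state();print(s['ee_pos'],s['ft_force'])
p=eyes.camera('side')
a=p['pixels'][:,:,::-1].copy()
for X in([*s['ee_pos']],[.5813,-.0197,.056],[.481,-.022,.056]): print(proj(p,X))
cv2.imwrite('pics/s2.png',cv2.resize(a[150:290,230:400],(728,600),interpolation=cv2.INTER_CUBIC))
E
```

```text
[ 0.55418667 -0.01678903  0.22275171] [ 0.33066469 -0.5744666  -0.21039528]
[314.78502355 161.91993514]
[303.69585362 220.65316556]
[349.9608942  234.73052717]
```

View pics/s2.png

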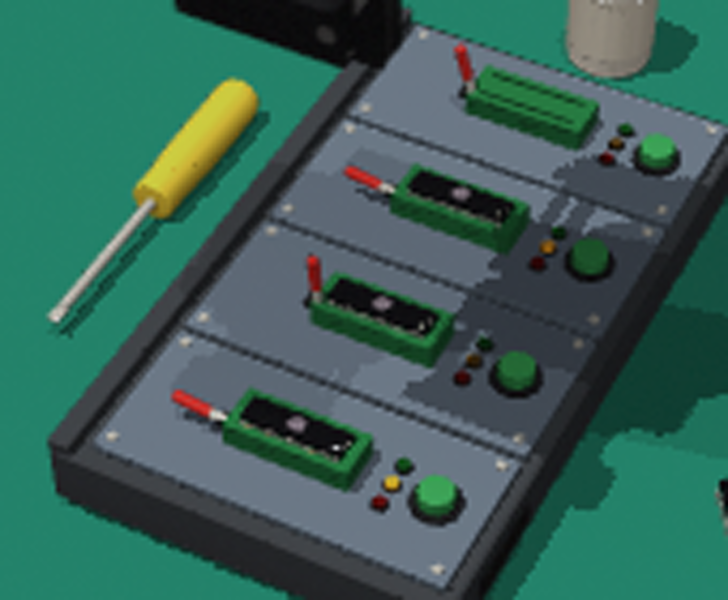

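The move was refused because the rows lacked "rot", so the arm is still up. In the crop the ready lever's base is at about (313,300), and my estimated pivot projects to (315,302), so they agree. Descending now.

Emit:
arm_command(steps=[{"slide":[0,0,-0.025],"rot":[0,0,0],"grip":0},{"slide":[0,0,-0.025],"rot":[0,0,0],"grip":0},{"slide":[0,0,-0.025],"rot":[0,0,0],"grip":0},{"slide":[0,0,-0.025],"rot":[0,0,0],"grip":0},{"slide":[0,-0.001,-0.02],"rot":[0,0,0],"grip":0},{"slide":[0,0,-0.01],"rot":[0,0,0],"grip":0},{"slide":[0,0,-0.006],"rot":[0,0,0],"grip":0},{"slide":[0,0,0],"rot":[0,0,0],"grip":0}])

```text
time: 3.75
ee_pos: [0.5537, -0.0188, 0.0868]
eef_rot: [0.999, -0.032, 0.0, 0.0]
ft_force: [0.9, -0.4, 0.2]
width: 0.0005
grip_force: 0.0
```

```bash
python3 - <<'E'
from bench import sensors, eyes
from h import *
s=sensors.read_state();print(s['ee_pos'],s['ft_force'])
p=eyes.camera('side')
a=p['pixels'][:,:,::-1].copy()
print(4.28*(proj(p,s['ee_pos'])-[230,150]))
cv2.imwrite('pics/s3.png',cv2.resize(a[150:290,230:400],(728,600),interpolation=cv2.INTER_CUBIC))
E
```

```text
[ 0.55369945 -0.01877642  0.08676906] [ 0.89230128 -0.4429062   0.20401982]
[367.33498164 275.29208224]
```

View pics/s3.png

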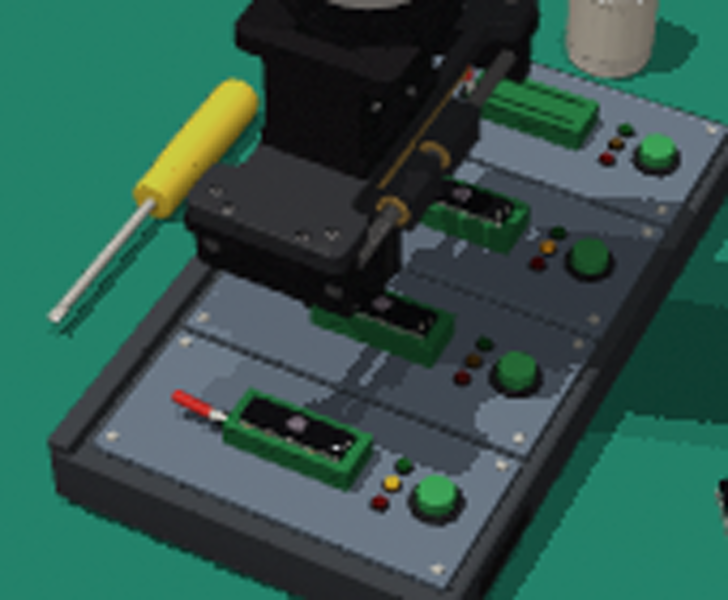

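The gripper body hides the fingertips in this view and nothing is touched yet (force about 0). I'll continue by position and force.

Emit:
arm_command(steps=[{"slide":[0,0,-0.007],"rot":[0,0,0],"grip":0},{"slide":[0,0,-0.006],"rot":[0,0,0],"grip":0},{"slide":[0,0,0],"rot":[0,0,0],"grip":0},{"slide":[0.004,0,0],"rot":[0,0,0],"grip":0},{"slide":[0.004,0,0],"rot":[0,0,0],"grip":0},{"slide":[0.004,0,0],"rot":[0,0,0],"grip":0},{"slide":[0.004,0,0],"rot":[0,0,0],"grip":0},{"slide":[0.004,0,0],"rot":[0,0,0],"grip":0}])

```text
time: 4.8
ee_pos: [0.5731, -0.0189, 0.0733]
eef_rot: [0.999, -0.032, -0.001, 0.0]
ft_force: [-5.3, -0.7, 2.6]
width: 0.0004
grip_force: 2.5
```

Emit:
arm_command(steps=[{"slide":[0.003,0,0],"rot":[0,0,0],"grip":0},{"slide":[0.003,0,0],"rot":[0,0,0],"grip":0},{"slide":[0.003,0,-0.001],"rot":[0,0,0],"grip":0},{"slide":[0.003,-0.001,-0.001],"rot":[0,0,0],"grip":0},{"slide":[0.003,0,-0.002],"rot":[0,0,0],"grip":0},{"slide":[0.003,0,-0.002],"rot":[0,0,0],"grip":0},{"slide":[0.003,0,-0.001],"rot":[0,0,0],"grip":0},{"slide":[0,0,0],"rot":[0,0,0],"grip":0}])

```text
time: 5.8
ee_pos: [0.5954, -0.0198, 0.0668]
eef_rot: [0.999, -0.032, 0.001, -0.0]
ft_force: [-0.5, -0.7, 0.1]
width: 0.0003
grip_force: 0.6
```

Emit:
arm_command(steps=[{"slide":[0.002,0,-0.001],"rot":[0,0,0],"grip":0},{"slide":[0.002,0,-0.001],"rot":[0,0,0],"grip":0},{"slide":[0.001,0,-0.001],"rot":[0,0,0],"grip":0},{"slide":[0,0,-0.001],"rot":[0,0,0],"grip":0},{"slide":[0,0,-0.001],"rot":[0,0,0],"grip":0},{"slide":[0,0,0],"rot":[0,0,0],"grip":0},{"slide":[0,0,0],"rot":[0,0,0],"grip":0},{"slide":[0,0,0],"rot":[0,0,0],"grip":0}])

```text
time: 6.8
ee_pos: [0.6002, -0.0199, 0.0622]
eef_rot: [0.999, -0.032, 0.001, 0.0]
ft_force: [-0.1, -0.6, 5.8]
width: 0.0002
grip_force: 2.6
```

Emit:
arm_command(steps=[{"slide":[0,0,-0.0005],"rot":[0,0,0],"grip":0},{"slide":[0,0,-0.0005],"rot":[0,0,0],"grip":0},{"slide":[0,0,0],"rot":[0,0,0],"grip":0},{"slide":[0,0,0],"rot":[0,0,0],"grip":0},{"slide":[0,0,0],"rot":[0,0,0],"grip":0},{"slide":[0,0,0],"rot":[0,0,0],"grip":0},{"slide":[0,0,0],"rot":[0,0,0],"grip":0},{"slide":[0,0,0],"rot":[0,0,0],"grip":0}])

```text
time: 7.8
ee_pos: [0.6003, -0.0199, 0.0618]
eef_rot: [0.999, -0.032, 0.001, 0.0]
ft_force: [-3.3, 0.0, 11.0]
width: 0.0006
grip_force: 5.6
```

Emit:
arm_command(steps=[{"slide":[0,0,0.01],"rot":[0,0,0],"grip":0},{"slide":[0,0,0.025],"rot":[0,0,0],"grip":0},{"slide":[-0.01,0,0.025],"rot":[0,0,0],"grip":0},{"slide":[-0.03,-0.001,0],"rot":[0,0,0],"grip":0},{"slide":[-0.03,-0.001,0],"rot":[0,0,0],"grip":0},{"slide":[-0.03,0,0],"rot":[0,0,0],"grip":0},{"slide":[-0.019,0,0],"rot":[0,0,0],"grip":0},{"slide":[0,0,0],"rot":[0,0,0],"grip":0}])

```text
time: 8.8
ee_pos: [0.48, -0.022, 0.1209]
eef_rot: [0.999, -0.032, 0.0, 0.0]
ft_force: [1.2, -0.6, 0.2]
width: 0.0003
grip_force: 0.0
```

```bash
python3 - <<'E'
from bench import sensors, eyes
from h import *
s=sensors.read_state();print(s['ee_pos'],s['ft_force'])
T=eyes.camera('top')['pixels'];S=eyes.camera('side')['pixels']
r=lambda a:cv2.resize(a[:,:,::-1],(400,400),interpolation=cv2.INTER_CUBIC)
cv2.imwrite('pics/c4.png',np.hstack([r(T[190:330,320:460]),r(S[160:290,240:370])]))
E
```

```text
[ 0.47999523 -0.02201142  0.12090355] [ 1.15402437 -0.63746505  0.17722183]
```

View pics/c4.png

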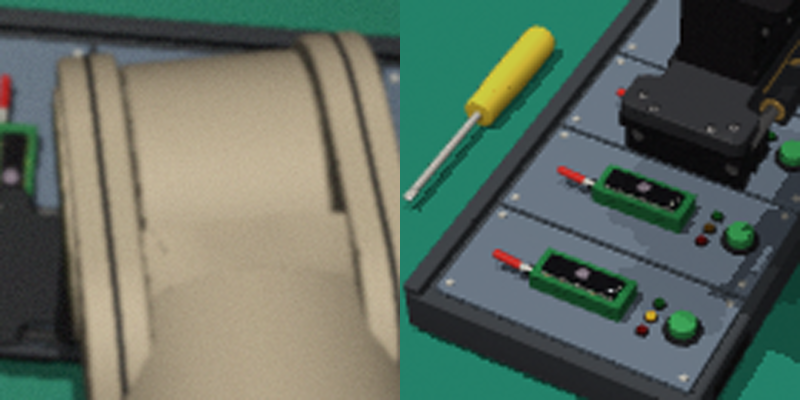

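In the side view (right half) the ready lever at (580,180) lies flat like the busy one below it. The chip is seated and the key is free. Now the key.

Emit:
arm_command(steps=[{"slide":[0.0005,0,-0.02],"rot":[0,0,0],"grip":0},{"slide":[0,0,-0.02],"rot":[0,0,0],"grip":0},{"slide":[0,0,-0.015],"rot":[0,0,0],"grip":0},{"slide":[0,0,-0.006],"rot":[0,0,0],"grip":0},{"slide":[0,0,-0.003],"rot":[0,0,0],"grip":0},{"slide":[0,0,-0.002],"rot":[0,0,0],"grip":0},{"slide":[0,0,0],"rot":[0,0,0],"grip":0},{"slide":[0,0,0],"rot":[0,0,0],"grip":0}])

```text
time: 9.9
ee_pos: [0.4814, -0.0217, 0.055]
eef_rot: [0.999, -0.032, 0.0, 0.0]
ft_force: [0.6, 0.2, 1.8]
width: 0.0005
grip_force: 0.9
```

Emit:
arm_command(steps=[{"slide":[0,0,-0.001],"rot":[0,0,0],"grip":0},{"slide":[0,0,-0.001],"rot":[0,0,0],"grip":0},{"slide":[0,0,-0.001],"rot":[0,0,0],"grip":0},{"slide":[0,0,-0.0005],"rot":[0,0,0],"grip":0},{"slide":[0,0,-0.0005],"rot":[0,0,0],"grip":0},{"slide":[0,0,0],"rot":[0,0,0],"grip":0},{"slide":[0,0,0],"rot":[0,0,0],"grip":0},{"slide":[0,0,0],"rot":[0,0,0],"grip":0}])

```text
time: 10.9
ee_pos: [0.4815, -0.0217, 0.052]
eef_rot: [0.999, -0.032, 0.0, 0.0]
ft_force: [-7.4, 1.2, 22.1]
width: 0.0007
grip_force: 10.9
```

The key is bottomed out: z is 0.052 (4 mm in) and the force has jumped. Releasing and withdrawing.

Emit:
arm_command(steps=[{"slide":[0,0,0.004],"rot":[0,0,0],"grip":0},{"slide":[0,0,0.01],"rot":[0,0,0],"grip":0},{"slide":[0,0,0.025],"rot":[0,0,0],"grip":0},{"slide":[0,0,0.04],"rot":[0,0,0],"grip":0},{"slide":[0,0,0.04],"rot":[0,0,0],"grip":0},{"slide":[0,0,0.04],"rot":[0,0,0],"grip":0},{"slide":[-0.02,0,0.02],"rot":[0,0,0],"grip":0},{"slide":[0,0,0],"rot":[0,0,0],"grip":0}])

```text
time: 11.9
ee_pos: [0.4612, -0.0221, 0.2311]
eef_rot: [0.999, -0.032, 0.001, 0.001]
ft_force: [1.2, -0.2, -0.0]
width: 0.0003
grip_force: 0.0
```

```bash
python3 - <<'E'
from bench import sensors, eyes
from h import *
s=sensors.read_state();print(s['ee_pos'],s['ft_force'])
S=eyes.camera('side')['pixels']
cv2.imwrite('pics/s5.png',cv2.resize(S[145:310,235:435,::-1],(727,600),interpolation=cv2.INTER_CUBIC))
E
```

```text
[ 0.46119029 -0.02207841  0.23112752] [ 1.15783502 -0.2132317  -0.04420574]
```

View pics/s5.png

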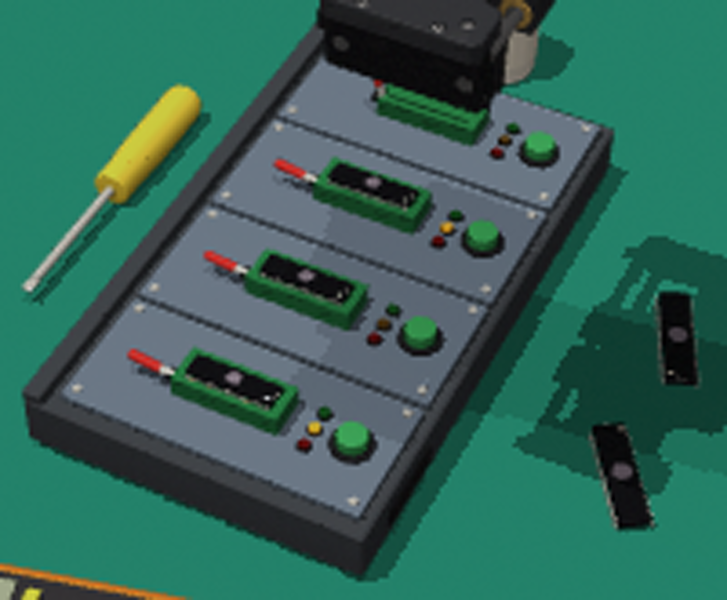

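The ready lever at (225,262) is flat, its key at (419,334) is back up, the chip is seated and the rest is unchanged.

```bash
python3 -c "
from bench import order
print(order.close_job())"
```

```text
the job is handed in; nothing more can be done
None
```

I pushed the loaded site's lever flat, pressed its start key fully in and let it come back up, then withdrew and handed the job in; the hand-in returned no verdict, but the last picture shows the lever down, the key up and the chip seated, and pressing peaked at about 22 N on the key at the readings between moves (limit 30 N).

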